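# Seat the tube block in the corner stops

### The job

Clear the small white bottle out of the corner of the grey locating plate first, standing it upright in the green tray and letting go of it. Then put the aluminium tube block down flat on the plate, with its long side along the long stop and its end against the short stop, and press it firmly home against both stops at once; finish while still holding it pressed against both. Leave the other labware where it is.

Things in the scene. Friction and masses are not known exactly. Their poses are not given: they have to be found in the camera images.
- deck: grey locating plate, 170 (x) x 150 (y) x 12 mm, screwed to the bench (does not move), yawed up to 0.5 rad either way. Origin: centre of its underside, z up; its top is at z = 12 mm. Two low steel stops, both 12 mm thick and rising 16 mm above the plate's top, form a corner at its +x +y end
- long_stop: the long steel bar, 130 mm, along the plate's +y edge, fixed. This frame coincides with the plate's frame. Its working face looks to the plate's -y, at y = +63 mm in the plate's frame, from x = -70 to +60 mm
- short_stop: the short steel bar, 75 mm, along the plate's +x edge, fixed. This frame coincides with the plate's frame. Its working face looks to the plate's -x, at x = +73 mm in the plate's frame, from y = -19 to +56 mm
- corner (a point): the point on the plate's top (z = 12 mm in the plate's frame) where the two working faces, prolonged, meet: (73, 63, 12) mm in the plate's frame. Axes as the plate's. The bars leave a gap there. Friction (coefficient about 0.5 to 0.7) under the block and along each stop takes part of a push, so push with some 10 to 15 N towards each stop and only lightly downwards
- block: loose aluminium tube block, 70 (x, long) x 48 (y) x 50 mm high, 0.25 to 0.46 kg, with 4 x 3 dark round wells marked on its top; it stands on the bench. Origin: centre of its underside, z up. Either end may face the short stop. Seated against both stops its origin is at (38, 39, 12) mm in the plate's frame, long axis along the plate's x
- tray: square green open tray, 160 x 160 mm, walls 5 mm thick and 35 mm high, floor about 5 mm thick, fixed to the bench, empty. Origin: centre of its underside, z up
- bottle: small squat white capped round bottle, 48 mm across, 80 mm high, about 0.12 kg, straight body up to about 55 mm, cap 43 mm across at the top, standing upright in the corner of the plate, within a few mm of (40, 30) mm in the plate's frame. Origin: centre of its underside, z along its axis
- jar: bystander: amber glass jar with black cap, 68 mm across, 90 mm high, on the bench beyond the work. Origin: centre of underside
- rack: bystander: white tube rack, 60 (x) x 130 (y) mm, 67 mm high with its tubes, on the bench beyond the work. Origin: centre of underside
- flask: bystander: clear bottle with blue cap, 60 mm across, 110 mm high, on the bench beyond the work. Origin: centre of underside

How it is judged:
On the way:
1. the bottle stands upright on the floor of the tray, let go (x of bottle in the frame of tray between -0.06 and 0.06 m and y of bottle in the frame of tray between -0.06 and 0.06 m and z of bottle in the frame of tray below 0.012 m and angle between bottle's own z axis and vertical below 0.12 rad and contact force between bottle and the arm below 0.1 N and contact force between bottle and the fingers below 0.1 N), for 0.2 s.
At the end, for the whole second after the job is handed in: Bottle upright (0.12 rad) on the tray floor, untouched by the robot. Block flat on the plate within 3 mm of its seated place, long axis within 0.04 rad of the plate's x, still, and pressed by the robot with at least 2 N on the long stop and 2 N on the short stop (all of step 1 and x of block in the frame of deck between 0.035 and 0.041 m and y of block in the frame of deck between 0.036 and 0.042 m and z of block in the frame of deck below 0.015 m and angle between block's own z axis and vertical below 0.05 rad and angle between the x axis of block and the x axis of deck, either way round below 0.04 rad and contact force between block and long_stop above 2 N and contact force between block and short_stop above 2 N and contact force between block and the fingers above 2 N and linear speed of block below 0.02 m/s); the arm keeps its last pose, push and grip.
It fails at once if the jar is shifted by more than 30 mm (distance of jar from where it was at the start of the episode above 0.03 m).
It fails at once if the rack is shifted by more than 30 mm (distance of rack from where it was at the start of the episode above 0.03 m).
It fails at once if the flask is shifted by more than 30 mm (distance of flask from where it was at the start of the episode above 0.03 m).
It also fails if it takes over 72 s, if anything falls off the work surface, if the arm or the gripper's body presses on something with over 40 N, if the wrist force passes 120 N, or if a joint passes its speed limit or range.

### The arm

A 6-joint arm with a two-finger parallel gripper is mounted at the origin on the work surface. World frame = base frame: x ahead of the robot, y to its left, z up, the work surface at z = 0. Lengths are in m, angles in rad, forces in N, time in s.
With the tool pointing down it reaches from about 0.3 to 0.875 m from the base axis. Payload 6.4 kg.
Tool frame: the origin (TCP) lies on the centre line of the jaws, within the pads' length; the fingertips stand 11 mm ahead of it and the grasp point (between the pads) lies 8 mm behind it; x points along the fingers, y is the direction in which the jaws open and shut, and the axes are right-handed (so a half turn about x gives the same grasp; the last joint's range is limited). The gripper opens to 85 mm and grips with 20 to 120 N. Pads are 22 mm wide; open, the fingers measure 114 mm over their backs; the gripper's body (76 mm by 85 mm) begins 54 mm behind the grasp point. The pads swing forward as they close: fully open they stand 13 mm farther back than shut.
Start: joints at [1.011, 0.181, 1.607, -0, 1.354, -0.206], TCP at [0.199, 0.539, 0.209] pointing down, gripper open.
Joint ranges: [-2.99, 2.99], [-0.89, 2.07], [0.3, 2.58], [-1.14, 4.28], [0, 2.63], [-3.12, 3.12]. Speed limits (rad/s): [2.57, 2.57, 3.01, 3.14, 3.14, 3.14].

### API

Orientations are given as a 3x3 rotation matrix whose columns are the frame's x, y, z axes.
In Python, from bench import bot gives the robot as it stands. Calls block until the motion is done:
- bot.move_pose(position, orientation): joint-space move of the TCP to a pose.
- bot.move_straight(position, orientation=None, speed=0.15, force_limit=None): straight line of the TCP; orientation=None keeps the orientation; speed is the mean speed in m/s. With force_limit (N) it stops when the force on the tool has changed by that much, and returns True; else False.
- bot.movej(angles): joint-space move.
- bot.command_gripper(opening, grasp_force=None): opening from 0.0 (shut) to 1.0 (fully open); grasp_force is the grip in N (None keeps the last); returns when the fingers have stopped.
- bot.sleep(seconds).
- bot.inverse_kinematics(position, orientation): joint angles nearest the present ones, or None.
- bot.read_camera(name): name is "scene" or "top" or "wrist"; returns a dict with "color" (384x512x3 uint8, red, green, blue), "intrinsics" (3x3 intrinsics, pixels), "R" (3x3) and "t" (3): a world point X has camera coordinates R X + t; the wrist camera has in their place "hand_eye" (4x4, takes a point from camera to tool coordinates, whose origin is the TCP and whose axes are the tool frame's). Camera axes: x right, y down, z forward; pixel columns grow to the right and rows downward; lengths in m; the calibration is good to about 2 mm. A picture is of the moment at which its call begins: read the wrist's pose just before it. There is no depth.
A pose or a line that the arm cannot do raises bot.MotionError and nothing moves.
- bot.hand_in(): hands the job in, once; it reports no verdict.
Trained networks look in a picture, given as the dict that the camera call returned (one of the last four; its "shot" number tells which), for a name from the list of things; names that differ only in an ending like _2 or _b are one class to them, and where a whole thing is asked for, a point or a joint stands for the part that bears it (a point fixed in the world has none). Each returns a list of dicts, best first, with "p" (0 to 1); they miss things now and then, are a little off and sometimes report something else, mostly with a low value. They report only what shows in the picture. A call takes as long as a camera call.
- bot.masks_of(picture, label): "region" (384x512 bool, what is visible of it) and "box" ([left, top, right, bottom] in pixels, round what is visible of it).
- bot.spot_point(picture, label): "uv" ([column, row] in pixels: a listed point, or the origin of a listed thing).
Readings, each from a call of its own:
- bot.get_clock(): time.
- bot.get_joints(): joint angles.
- bot.get_qvel(): joint speeds.
- bot.get_joint_efforts(): joint torques, N m.
- bot.get_position(): TCP position.
- bot.get_eef_rot(): TCP orientation.
- bot.get_ft_force(): force on the tool from outside, world axes, zero at the start.
- bot.get_torque(): the same for the moment, N m.
- bot.get_grip_width(): opening from 0.0 (shut) to 1.0 (fully open).
Only numpy, scipy, OpenCV 4.12 (cv2) and the standard library are available. Lean on these libraries where they do the work, as an engineer would, in place of code of your own. Each camera call takes 0.05 s, during which the arm holds its last target. There are 200 camera calls.

## Working session

There is one attempt and no reset: what is moved stays moved. The work goes in short steps, each a Python script; the robot and the scene stay as the last script left them, time stands still between calls to the robot, and variables do not carry over. Pictures are saved under pics/ and viewed, about 8 in all and at most 12, crops included, and the job is handed in when it is done.

```bash
ls; mkdir -p pics
python3 - <<'E'
from bench import bot
import cv2,numpy as np
for n in ["scene","top"]:
    p=bot.read_camera(n); cv2.imwrite(f"pics/{n}0.png",p["color"][:,:,::-1])
    print(n,p["intrinsics"].tolist(),p["R"].tolist(),p["t"].tolist())
    for l in ["deck","block","tray","bottle","corner","jar","rack","flask","long_stop","short_stop"]:
        s=bot.spot_point(p,l)[:1]
        m=bot.masks_of(p,l)[:1]
        print(l,[(x["uv"],x["p"]) for x in s],[(x["box"],x["p"]) for x in m])
print(bot.get_clock())
E
```

```text
pics
scene [[414.9331857622872, 0.0, 263.91102852021766], [0.0, 414.9331857622872, 197.95116273812513], [0.0, 0.0, 1.0]] [[0.6468680456033526, 0.7624234916806639, -0.01649699702260956], [0.5493246680956764, -0.4808540916591226, -0.683389897171633], [-0.5289651600992964, 0.43300087975446977, -0.7298671780077391]] [-0.4181719030511581, -0.28843550207355484, 1.3770497638907695]
deck [([236.6, 195.1], 0.63)] [([192.9, 161.6, 276.5, 226.9], 0.94)]
block [([304.3, 148.1], 0.92)] [([294.3, 129.0, 315.3, 158.0], 0.88)]
tray [([131.4, 254.8], 0.9)] [([88.1, 211.8, 180.5, 299.5], 0.81)]
bottle [([253.6, 194.4], 0.63)] [([243.7, 168.9, 263.5, 201.8], 0.66)]
corner [([272.8, 197.0], 0.58)] [([193.8, 165.0, 276.8, 228.4], 0.83)]
jar [([340.5, 203.0], 0.92)] [([329.8, 172.6, 357.0, 221.2], 0.65)]
rack [([300.6, 251.9], 0.66)] [([273.3, 214.8, 327.5, 274.6], 0.57)]
flask [([227.3, 294.8], 0.82)] [([206.2, 257.5, 233.9, 303.0], 0.66)]
long_stop [] [([243.7, 167.2, 261.9, 202.3], 0.34)]
short_stop [] [([247.2, 190.8, 275.2, 212.7], 0.57)]
top [[381.3062930458942, 0.0, 254.1525951772153], [0.0, 381.30
[... 278 characters left out ...]
182085047296344, 0.8508876090977971]
deck [([261.3, 238.2], 0.59)] [([231.0, 204.3, 294.1, 274.8], 0.71)]
block [([152.9, 237.5], 0.85)] [([136.7, 219.4, 168.2, 255.1], 0.61)]
tray [([380.8, 246.8], 0.67)] [([344.2, 209.9, 423.8, 285.8], 0.95)]
bottle [([250.7, 220.3], 0.59)] [([242.7, 205.9, 261.6, 233.9], 0.9)]
corner [([238.1, 210.7], 0.59)] [([231.2, 204.1, 294.1, 272.7], 0.56)]
jar [] [([180.9, 132.4, 210.0, 168.0], 0.67)]
rack [([257.9, 150.7], 0.62)] [([234.9, 130.3, 289.6, 159.2], 0.8)]
flask [([344.4, 164.8], 0.76)] [([332.3, 145.6, 359.0, 174.3], 0.87)]
long_stop [] [([232.5, 214.6, 240.0, 266.4], 0.54)]
short_stop [([155.9, 237.1], 0.43)] [([241.9, 204.7, 273.9, 209.9], 0.57)]
2.1
```

View pics/top0.png

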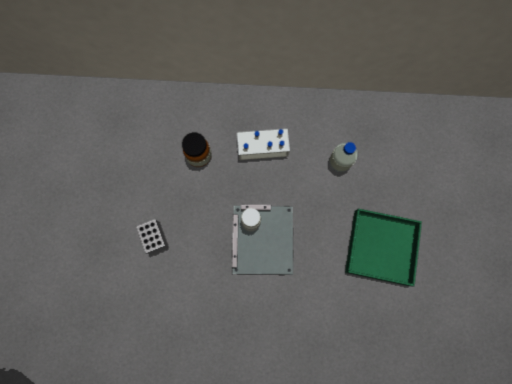

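View pics/scene0.png

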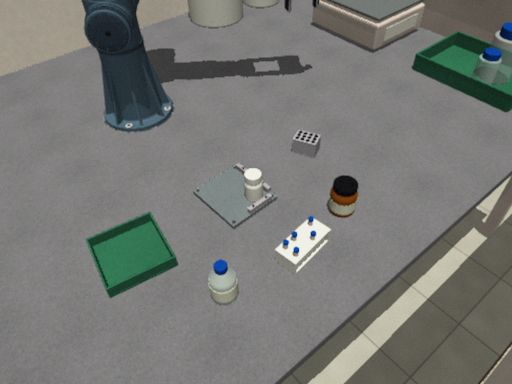

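The top view shows the plate at about (263,240) with the bottle at (251,218), the block at (151,237) and the tray at (385,247). The bystanders are all farther out. Next I'll get positions and a closer look.

```bash
cat > h.py <<'E'
from bench import bot
import cv2,numpy as np
def ext(p):  # world->camera R,t
    if "R" in p: return np.array(p["R"]),np.array(p["t"])
    T=np.eye(4);T[:3,:3]=p["_R"];T[:3,3]=p["_p"];M=np.linalg.inv(T@np.array(p["hand_eye"]));return M[:3,:3],M[:3,3]
def cam(n,name=None):
    R,q=bot.get_eef_rot(),bot.get_position()
    p=bot.read_camera(n); E={k:v for k,v in p.items()}
    if n=="wrist": p["_R"],p["_p"]=np.array(R),np.array(q)
    if name: cv2.imwrite(f"pics/{name}.png",p["color"][:,:,::-1])
    return p
def toz(p,uv,z):
    R,t=ext(p);uv=np.atleast_2d(uv).astype(float);K=np.array(p["intrinsics"])
    d=np.c_[uv,np.ones(len(uv))]@np.linalg.inv(K).T@R   # rows: R^T K^-1 uv
    c=-R.T@t
    return (c+d*((z-c[2])/d[:,2])[:,None])
def proj(p,X):
    R,t=ext(p);x=(np.atleast_2d(X)@R.T+t)@np.array(p["intrinsics"]).T
    return x[:,:2]/x[:,2:]
def down(yaw): # tool y (jaw direction) at angle yaw in world xy, x down
    x=np.array([0,0,-1.]);y=np.array([np.cos(yaw),np.sin(yaw),0]);return np.c_[x,y,np.cross(x,y)]
E
python3 - <<'E'
from h import *
p=cam("top")
for l,uv in dict(deck=[261.3,238.2],block=[152.9,237.5],tray=[380.8,246.8],corner=[238.1,210.7],bottle=[250.7,220.3]).items():
    print(l,toz(p,uv,.012 if l in("corner","bottle") else 0).round(3))
R=np.array(bot.get_eef_rot());print(R.round(3).tolist());print(np.array(p.get("hand_eye",0)))
d=toz(p,[261.3,238.2],0)[0]
a=np.arctan2(R[1,1],R[0,1]);print("jaw yaw",a)
E
```

```text
deck [[0.523 0.006 0.   ]]
block [[0.51 0.28 0.  ]]
tray [[ 0.517 -0.296  0.   ]]
corner [[0.588 0.068 0.012]]
bottle [[0.565 0.035 0.012]]
[[-0.0, 0.346, 0.938], [-0.0, 0.938, -0.346], [-1.0, -0.0, -0.0]]
0
jaw yaw 1.2170251577131335
```

```bash
python3 - <<'E'
from h import *
for n,c in dict(block=(.44,.28),deck=(.46,.02)).items():
    bot.move_pose([*c,.30],down(np.pi/2))
    p=cam("wrist","w_"+n)
    if n=="block":print(np.array(p["hand_eye"]).round(3).tolist(),np.array(p["intrinsics"]).round(1).tolist())
    for l in ([ "block"] if n=="block" else ["deck","bottle","corner","long_stop","short_stop"]):
        s=bot.spot_point(p,l)[:1];m=bot.masks_of(p,l)[:1]
        print(l,[(x["uv"],x["p"],toz(p,x["uv"],0 if l in("deck","block") else .012).round(4)) for x in s],[(x["box"],x["p"],cv2.minAreaRect(np.argwhere(x["region"])[:,::-1].astype(np.float32))) for x in m])
print(bot.get_clock())
E
python3 -c "
import cv2,numpy as np
cv2.imwrite('pics/a.png',cv2.hconcat([cv2.imread('pics/w_deck.png'),cv2.imread('pics/w_block.png')[:,100:388]]))"
```

```text
[[0.0, -0.329, 0.944, -0.165], [1.0, 0.002, 0.001, -0.001], [-0.002, 0.944, 0.329, -0.085], [0.0, 0.0, 0.0, 1.0]] [[333.5, 0.0, 257.5], [0.0, 333.5, 195.4], [0.0, 0.0, 1.0]]
block [([253.5, 188.0], 0.58, array([[0.5051, 0.2736, 0.    ]]))] [([227.2, 162.9, 280.8, 229.0], 0.75, ((252.4000244140625, 197.80001831054688), (58.13776397705078, 39.35479736328125), 63.43495178222656))]
deck [([244.7, 183.1], 0.6, array([[0.5185, 0.0011, 0.    ]]))] []
bottle [([267.3, 215.2], 0.96, array([[0.5641, 0.0343, 0.012 ]]))] [([251.8, 199.6, 287.0, 255.0], 0.88, ((267.5, 226.5), (53.0, 35.0), 90.0))]
corner [([289.6, 230.1], 0.83, array([[0.5881, 0.0679, 0.012 ]]))] [([185.2, 124.5, 299.3, 243.4], 0.58, ((244.14816284179688, 184.90660095214844), (119.7129898071289, 111.6771011352539), 87.51044464111328))]
long_stop [] [([292.3, 135.5, 298.4, 226.9], 0.72, ((293.5, 181.5), (91.0, 9.0), 90.0))]
short_stop [] [([233.4, 229.2, 254.7, 245.5], 0.51, ((243.0, 239.5), (11.0, 16.0), 90.0))]
5.2333
```

View pics/a.png

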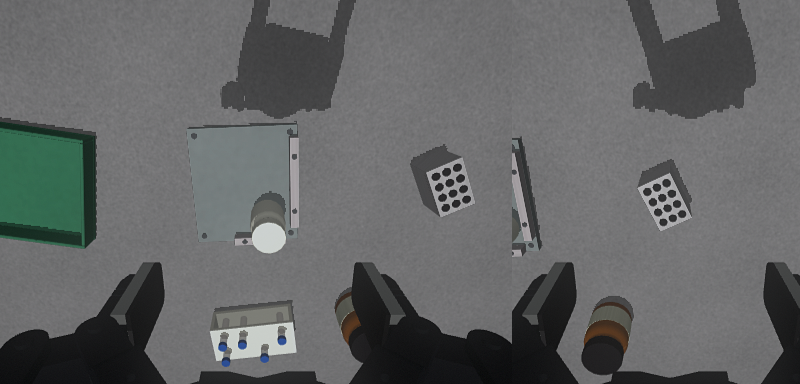

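The plate shows nearly square with a small yaw: corners at about (187,128), (297,124) and (197,242). The bottle cap is at (268,238). The block is rotated about 25°, with its top face clearly visible. I'll fit the yaws numerically.

Run:
```python
from h import *
q=cam("wrist")
def load(n,c):
    p={k:q[k] for k in("hand_eye","intrinsics")};p["_R"]=down(np.pi/2);p["_p"]=np.array([*c,.30]);p["color"]=cv2.imread(f"pics/w_{n}.png");return p
p=load("block",(.44,.28));g=cv2.cvtColor(p["color"],cv2.COLOR_BGR2GRAY).copy()
m=np.zeros_like(g);m[160:236,222:286]=(g[160:236,222:286]>140)*255
m=cv2.morphologyEx(m,cv2.MORPH_CLOSE,np.ones((9,9)))
pts=np.argwhere(m)[:,::-1]
w=toz(p,pts,.05)[:,:2]
c,s,a=cv2.minAreaRect((w*1000).astype(np.float32));print("block",c,s,a,len(pts))
p=load("deck",(.46,.02));hsv=cv2.cvtColor(p["color"],cv2.COLOR_BGR2HSV);print(hsv[160,230],hsv[150,160])
m=((hsv[...,1]>25)&(hsv[...,0]>70)&(hsv[...,0]<110)).astype(np.uint8)
m[:, :180]=0;m[:,310:]=0;m[260:]=0;m[:115]=0
m=cv2.morphologyEx(m,cv2.MORPH_OPEN,np.ones((3,3)))
# left & top edges
L=[(np.argmax(m[r]>0)-.5,r) for r in range(138,232)];T=[(c_,np.argmax(m[:,c_]>0)-.5) for c_ in range(198,284)]
for n,e in(("left",L),("top",T)):
    e=toz(p,e,.012)[:,:2].astype(np.float32)
    vx,vy,x,y=cv2.fitLine(e,cv2.DIST_HUBER,0,.01,.01).ravel();r=(e-[x,y])@[-vy,vx];print(n,vx,vy,x,y,"rms",r.std())
B=toz(p,[[267.5,238]],.092);print("cap",B)
```

```text
block (510.076904296875, 272.1135559082031) (69.24817657470703, 47.03156661987305) 25.323261260986328 1732
[ 90  18 126] [120   4 121]
left 0.96957046 -0.24481247 0.5065167 -0.34550878 rms 9.787697e-09
top 0.0018769054 -0.9999982 0.2853419 0.0025973946 rms 8.5297005e-09
cap [[0.56113696 0.03128891 0.092     ]]
```

```bash
cat > plate.py <<'E'
from h import *
def plate(p,r0,r1,c0,c1):
    hsv=cv2.cvtColor(p["color"],cv2.COLOR_RGB2HSV)
    m=((hsv[...,1]>11)&(hsv[...,0]>75)&(hsv[...,0]<105)).astype(np.uint8)
    b=np.zeros_like(m);b[r0-22:r1+12,c0-22:c1+5]=m[r0-22:r1+12,c0-22:c1+5];m=cv2.morphologyEx(b,cv2.MORPH_OPEN,np.ones((3,3)))
    L=[(np.argmax(m[r]>0)-.5,r) for r in range(r0,r1)];T=[(c,np.argmax(m[:,c]>0)-.5) for c in range(c0,c1)]
    out=[]
    for n,e in(("left",L),("top",T)):
        e=toz(p,e,.012)[:,:2].astype(np.float32)
        v=cv2.fitLine(e,cv2.DIST_HUBER,0,.0001,.0001).ravel();r=(e-v[2:])@[-v[1],v[0]]
        print(n,v,"med|r|",np.median(abs(r)));out.append(v)
    (a,b,x,y),(c,d,u,w)=out   # left edge: y=-75, dir +x ; top edge x=-85
    if a<0:a,b=-a,-b
    if d<0:c,d=-c,-d
    k=np.linalg.solve(np.array([[a,-c],[b,-d]]),[u-x,w-y]);P=np.array([x,y])+k[0]*np.array([a,b])
    y1,y2=np.arctan2(b,a),np.arctan2(-c,d);yaw=(y1+y2)/2
    R=np.array([[np.cos(yaw),-np.sin(yaw)],[np.sin(yaw),np.cos(yaw)]])
    print("yaws",y1,y2,"corner-",P,"origin",P+R@[.085,.075],"corner",P+R@[.158,.138])
E
python3 - <<'E'
from plate import *
q=cam("wrist");q["color"]=cv2.imread("pics/w_deck.png")[:,:,::-1].copy()
plate(q,138,228,200,282)
b=np.array([.562,.033])
bot.command_gripper(.85,60)
bot.move_pose([*b,.15],down(np.pi/2))
bot.move_straight([*b,.053],speed=.12,force_limit=8)
print(bot.get_position(),bot.get_ft_force())
print(bot.command_gripper(0,40),bot.get_grip_width())
bot.move_straight([*b,.20],speed=.15)
print(bot.get_grip_width(),bot.get_ft_force(),bot.get_clock())
# tray view on the way
t=np.array([.517,-.296])
bot.move_pose([t[0]-.06,t[1]+.02,.30],down(np.pi/2))
p=cam("wrist","tray")
for l in("tray","bottle"):
    m=bot.masks_of(p,l)[:1];s=bot.spot_point(p,l)[:1]
    print(l,[(x["box"],x["p"]) for x in m],[(x["uv"],x["p"],toz(p,x["uv"],0)) for x in s])
E
```

```text
left [ 0.9990443   0.0437086   0.5149536  -0.07432653] med|r| 0.00036500496
top [ 0.04316462 -0.99906796  0.433506   -0.00409458] med|r| 0.0003374027
yaws 0.043722536 0.04317804 corner- [ 0.4366883  -0.07775067] origin [0.51835033 0.00087066] corner [0.58854492 0.06698207]
[0.56281723 0.03288115 0.05398135] [ 0.32393911 -0.64756221  0.11999698]
False 0.48591579782581773
0.4883187091559055 [ 0.14964902  0.05425809 -2.02667537] 8.8583
tray [([176.6, 121.6, 310.5, 236.3], 0.56)] [([244.7, 185.8], 0.82, array([[ 0.51937155, -0.29452717,  0.        ]]))]
bottle [([212.5, 182.6, 306.0, 318.2], 0.65)] [([259.8, 213.1], 0.91, array([[ 0.56232236, -0.27226492,  0.        ]]))]
```

View pics/tray.png

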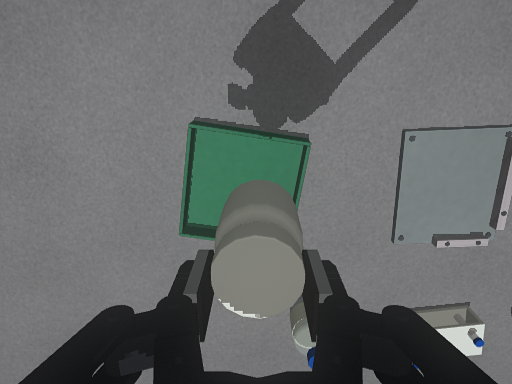

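The bottle hangs straight between the pads (about (258,250)), the tray is clear below it, and the plate is now empty. I'll place the bottle, then re-check the tray and plate.

Run:
```python
from plate import *
t=[.512,-.294]
bot.move_pose([*t,.12],down(np.pi/2))
print(bot.move_straight([*t,.040],speed=.05,force_limit=4),bot.get_position(),bot.get_ft_force())
bot.command_gripper(.85)
bot.move_straight([*t,.16],speed=.15)
bot.move_pose([.43,-.10,.30],down(np.pi/2))
p=cam("wrist","after")
for l in("tray","bottle"):
    m=bot.masks_of(p,l)[:1];s=bot.spot_point(p,l)[:1]
    print(l,[(x["box"],x["p"]) for x in m],[(x["uv"],x["p"],toz(p,x["uv"],0)) for x in s])
bot.move_pose([.43,.0,.26],down(np.pi/2))
p=cam("wrist","deck2");
for l in("corner","deck"):print(l,[(x["uv"],x["p"],toz(p,x["uv"],.012 if l=="corner" else 0)) for x in bot.spot_point(p,l)[:1]])
print(proj(p,[[.4367,-.0778,.012],[.4302,.072,.012],[.5885,.067,.012],[.6066,-.0703,.012]]).round(1).tolist(),bot.get_clock())
im=cv2.hconcat([cv2.imread("pics/after.png")[60:340,0:400],cv2.imread("pics/deck2.png")[60:340,100:420]])
cv2.imwrite("pics/b.png",im)
```

```text
True [ 0.51202995 -0.29382544  0.04717525] [-1.43799832  1.02181965  5.79097904]
tray [([57.0, 140.8, 185.3, 265.4], 0.55)] [([121.8, 202.8], 0.94, array([[ 0.51852391, -0.30300536,  0.        ]]))]
bottle [([88.0, 188.5, 141.8, 235.3], 0.65)] [([124.3, 200.1], 0.64, array([[ 0.51425252, -0.29874169,  0.        ]]))]
corner [([305.8, 264.3], 0.76, array([[0.59153773, 0.06776954, 0.012     ]]))]
deck [([260.7, 213.1], 0.81, array([[0.51869291, 0.00370232, 0.        ]]))]
[[196.5, 156.1], [315.8, 151.4], [305.4, 262.4], [208.5, 273.2]] 15.7083
```

View pics/b.png

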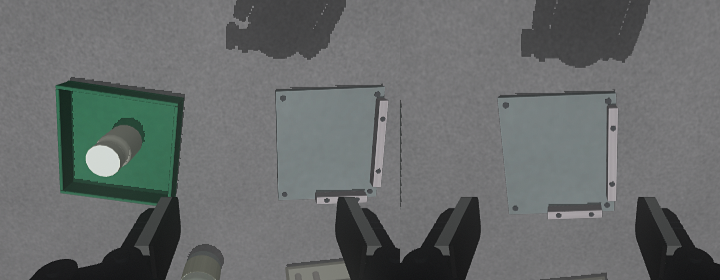

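The bottle stands upright in the tray (cap at about (103,160)). The projected plate corners match the picture within about 1 px. Next is the block.

Run:
```python
from h import *
b=np.array([.510,.272]);a=np.radians(25.3)
R=down(a+np.pi/2)
bot.command_gripper(.95,90)
bot.move_pose([*b,.15],R)
bot.move_straight([*b,.033],speed=.12,force_limit=8)
bot.command_gripper(0,90);print(bot.get_grip_width(),bot.get_position(),bot.get_ft_force())
bot.move_straight([*b,.14],speed=.12);print(bot.get_grip_width(),bot.get_ft_force())
yaw=.0434;R=down(yaw+np.pi/2);O=np.array([.5184,.0009])
r=np.array([[np.cos(yaw),-np.sin(yaw)],[np.sin(yaw),np.cos(yaw)]])
c=O+r@[.030,.031]
bot.move_pose([*c,.14],R)
p=cam("wrist","carry")
bot.move_straight([*c,.065],R,speed=.1)
print(bot.move_straight([*c,.040],R,speed=.03,force_limit=3),bot.get_position(),bot.get_ft_force(),bot.get_clock())
p=cam("wrist","down")
s=cam("scene","s2")
cv2.imwrite("pics/c.png",cv2.hconcat([p["color"][60:384,120:420,::-1],cv2.resize(s["color"][130:270,180:330,::-1],None,fx=324/140,fy=324/140)]))
```

```text
0.00042158147105725264 [0.50998484 0.27200925 0.03296873] [-0.62265192  0.751868    0.12967843]
-0.002211458706248186 [ 0.33062639  0.72601211 -0.12321309]
False [0.54721557 0.03313303 0.04017009] [-0.93186649  0.02454717  0.46153748] 22.925
```

View pics/c.png

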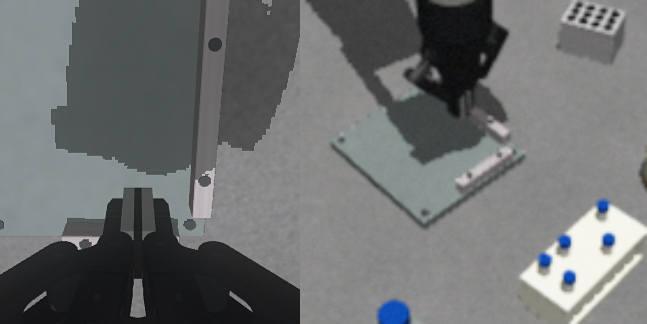

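The jaws are shut on nothing, so the block was missed or squeezed out. It still stands at about (306,142) in the scene view. I'll lift and measure it again.

Run:
```python
from h import *
bot.move_straight([.5472,.0331,.15],speed=.15)
bot.command_gripper(.95)
bot.move_pose([.44,.28,.30],down(np.pi/2))
p=cam("wrist","w3")
for q,n in((p,"wrist"),(cam("scene"),"scene"),(cam("top"),"top")):
    m=bot.masks_of(q,"block")[:2];s=bot.spot_point(q,"block")[:1]
    print(n,[(x["box"],x["p"]) for x in m],[(x["uv"],x["p"],toz(q,x["uv"],0).round(4)) for x in s])
print(bot.get_position(),bot.get_clock())
a=cv2.imread("pics/w_block.png")[120:300,150:350];b=cv2.imread("pics/w3.png")[120:300,150:350]
cv2.imwrite("pics/d.png",cv2.resize(cv2.hconcat([a,b]),None,fx=2,fy=2))
```

```text
wrist [([225.7, 164.4, 283.0, 228.6], 0.68)] [([254.1, 187.0], 0.83, array([[0.5037, 0.2728, 0.    ]]))]
scene [([293.5, 130.3, 319.8, 157.6], 0.58), ([236.4, 163.7, 270.8, 188.3], 0.42)] [([308.9, 146.7], 0.91, array([[0.5055, 0.2956, 0.    ]]))]
top [([136.5, 218.7, 168.0, 253.3], 0.84)] [([153.9, 239.7], 0.93, array([[0.5044, 0.2766, 0.    ]]))]
[0.44016848 0.27970794 0.29981012] 26.2833
```

View pics/d.png

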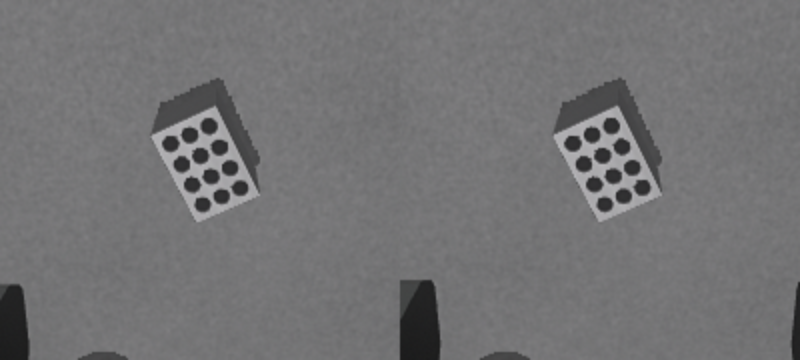

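The block has not moved, and all cameras agree on (.505–.510, .273). I'll retry in steps, with a look before closing.

Run:
```python
from h import *
b=np.array([.509,.2725]);a=np.radians(25.3)
R=down(a+np.pi/2)
print(bot.command_gripper(.95,60),bot.get_grip_width())
bot.move_pose([*b,.13],R)
print(bot.get_position(),np.round(bot.get_eef_rot(),3).tolist())
w0=cam("wrist")
print(bot.move_straight([*b,.033],speed=.1,force_limit=8),bot.get_position(),bot.get_ft_force())
w=cam("wrist");s=cam("scene")
cr=lambda s:cv2.resize(s["color"][70:180,250:360,::-1],(300,300))
cv2.imwrite("pics/e.png",cv2.vconcat([cv2.hconcat([w0["color"][84:384,80:430,::-1],cr(s)]),cv2.hconcat([w["color"][84:384,80:430,::-1],cr(cam("top")) ])]))
```

```text
False 0.9521124439209545
[0.50948278 0.27279859 0.1309496 ] [[0.001, -0.426, 0.905], [0.0, 0.905, 0.426], [-1.0, -0.0, 0.001]]
False [0.50966841 0.27271406 0.03375964] [0.31269406 0.09529447 0.13513409]
```

View pics/e.png

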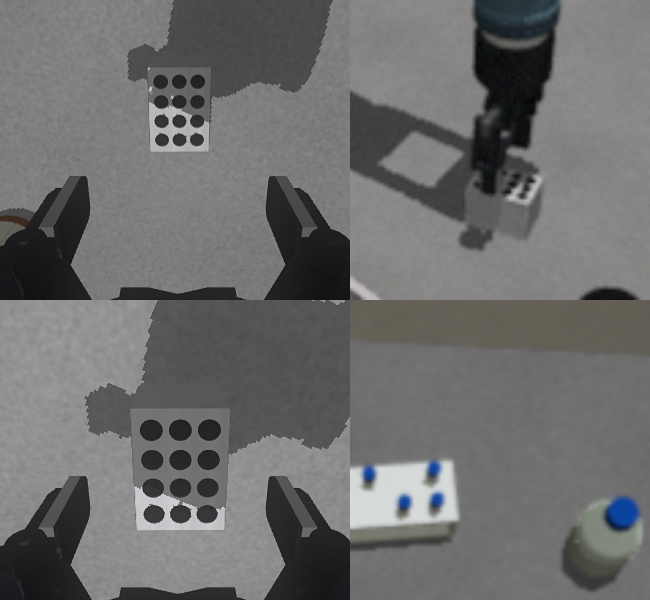

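The side view shows the fingers centred on the block but high. The bottle's grip width was 41 mm, which matches its cap rather than its body, so the fingertips seem to sit higher than the reported TCP implies. I'll check with a gentle touch-down on the bench around the block.

Run:
```python
from h import *
q=np.array(bot.get_position())
print(bot.move_straight([q[0],q[1],.004],speed=.03,force_limit=4),bot.get_position(),bot.get_ft_force())
z=bot.get_position()[2]
bot.move_straight([q[0],q[1],z+.002],speed=.03)
s=cam("scene");w=cam("wrist")
cv2.imwrite("pics/f.png",cv2.hconcat([w["color"][84:384,80:430,::-1],cv2.resize(s["color"][90:170,270:350,::-1],(300,300),interpolation=cv2.INTER_CUBIC)]))
```

```text
False [0.50981927 0.27276828 0.0042008 ] [ 0.40165212 -0.16385861 -0.41821648]
```

View pics/f.png

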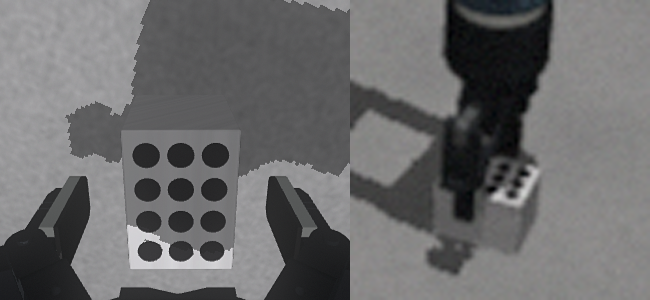

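The tip is still well above the bench at TCP z = 6 mm, so the real fingers end about 20 mm or more short of the stated tip. I'll probe down to bench contact to get the true offset, then grip at the right height.

Run:
```python
from h import *
q=np.array(bot.get_position())
hit=bot.move_straight([q[0],q[1],-.025],speed=.03,force_limit=4);z=bot.get_position()[2]
print(hit,z,bot.get_ft_force())
g=z+.023+.007
bot.move_straight([q[0],q[1],g],speed=.06)
print(bot.command_gripper(0,80),bot.get_grip_width(),bot.get_position(),bot.get_ft_force(),bot.get_clock())
```

```text
False -0.024783968759334182 [-0.61583514 -0.30694512  0.70259562]
False 0.5431429125762246 [0.50988874 0.27284141 0.00521281] [0.13585674 0.86092436 1.53614456] 32.2917
```

Gripped: the width is 46 mm, about the block's 48. Next: lift, carry to the plate, set down just off the corner, and look.

Run:
```python
from h import *
q=np.array(bot.get_position())
bot.move_straight([q[0],q[1],.10],speed=.12);print(bot.get_grip_width(),bot.get_ft_force())
yaw=.0434;R=down(yaw+np.pi/2);O=np.array([.5184,.0009])
r=np.array([[np.cos(yaw),-np.sin(yaw)],[np.sin(yaw),np.cos(yaw)]])
c=O+r@[.030,.031]
bot.move_pose([*c,.10],R)
bot.move_straight([*c,.035],R,speed=.1)
print(bot.get_grip_width(),bot.get_ft_force())
print(bot.move_straight([*c,.010],R,speed=.02,force_limit=3),bot.get_position(),bot.get_ft_force(),bot.get_grip_width(),bot.get_clock())
p=cam("wrist","down2");s=cam("scene","s3")
cv2.imwrite("pics/g.png",cv2.hconcat([p["color"][60:384,100:440,::-1],cv2.resize(s["color"][130:240,190:300,::-1],(324,324),interpolation=cv2.INTER_CUBIC)]))
```

```text
0.5427461628899979 [ 0.30940575  0.71927907 -3.41930314]
0.5420735178029287 [-0.1006618   0.23407291 -3.26982752]
True [0.54694224 0.03319927 0.01720674] [ 0.05673204 -0.26503775  5.49441426] 0.542813595185761 35.85
```

View pics/g.png

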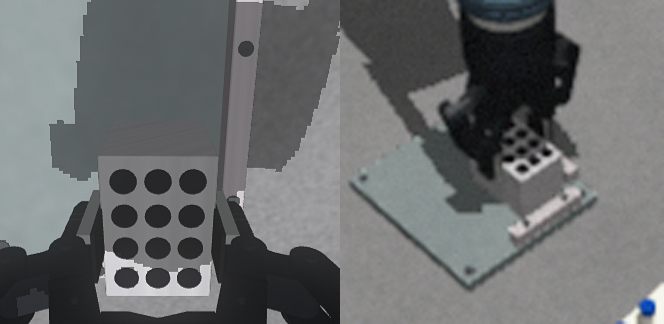

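The block touched down exactly at the expected height, flat and parallel, with gaps of about 8 mm to both stops. Now I'll press home, each direction under a force limit.

```bash
cat > pl.py <<'E'
from h import *
yaw=.0434;O=np.array([.5184,.0009]);r=np.array([[np.cos(yaw),-np.sin(yaw)],[np.sin(yaw),np.cos(yaw)]])
def rep(n,v=None):
    q=np.array(bot.get_position());f=np.array(bot.get_ft_force());print(n,v,"plate xy mm",(r.T@(q[:2]-O)*1e3).round(2),"z",(q[2]*1e3).round(2),"f plate",(r.T@f[:2]).round(1),f[2].round(1),bot.get_clock())
    return q
def go(d,lim,speed=.02):
    q=np.array(bot.get_position());q[:2]+=r@np.array(d)
    rep(d,bot.move_straight(q,speed=speed,force_limit=lim))
E
python3 - <<'E'
from pl import *
q=rep("start");q[2]+=.0006
bot.move_straight(q,speed=.02);rep("eased")
go([0,.016],9)
go([.016,0],9)
go([.0,.004],6)
bot.sleep(.5);rep("end")
E
```

```text
start None plate xy mm [29.94 30.99] z 17.21 f plate [ 0.3 -0.2] 4.6 35.95
eased None plate xy mm [29.47 31.07] z 17.29 f plate [ 0.5 -0.6] -2.2 36.2167
[0, 0.016] True plate xy mm [29.35 40.36] z 17.25 f plate [-0.4 -1.8] 3.2 36.775
[0.016, 0] True plate xy mm [29.3  40.34] z 17.24 f plate [-0.8 -0.9] 4.4 37.05
[0.0, 0.004] True plate xy mm [29.33 40.39] z 17.33 f plate [-1.7 -1.5] 3.0 37.2583
end None plate xy mm [29.3  40.36] z 17.31 f plate [ 0.2 -0.5] 5.4 37.7583
```

Run:
```python
from pl import *
q=np.array(bot.get_position());q[:2]+=r@[0,-.0015];q[2]+=.0007
bot.move_straight(q,speed=.02);rep("eased")
for k in range(7):
    q[:2]+=r@[.0015,0];bot.move_straight(q,speed=.015);bot.sleep(.1);rep(k)
    if (r.T@np.array(bot.get_ft_force())[:2])[0]<-8:break
print(bot.get_grip_width())
```

```text
eased None plate xy mm [28.67 38.92] z 17.5 f plate [-0.1 -0.4] -1.2 38.0083
0 None plate xy mm [30.37 39.  ] z 17.55 f plate [ 0.1 -0.4] -3.5 38.3583
1 None plate xy mm [32.26 38.89] z 17.84 f plate [-0.2  0.4] -2.8 38.7083
2 None plate xy mm [33.81 38.86] z 18.0 f plate [-0.6  0. ] -3.5 39.0583
3 None plate xy mm [35.29 38.83] z 18.0 f plate [0.1 0.3] -2.6 39.4083
4 None plate xy mm [36.8  38.88] z 17.99 f plate [-0.5  0.2] -3.1 39.7583
5 None plate xy mm [38.27 38.86] z 17.99 f plate [0.4 0.3] -3.5 40.1083
6 None plate xy mm [38.76 38.99] z 17.65 f plate [-5.5 -0.6] -1.0 40.4583
0.544200044912698
```

Run:
```python
from pl import *
q=np.array(bot.get_position())
q[:2]=O+r@[.0392,.0389];q[2]=.0170
bot.move_straight(q,speed=.02);bot.sleep(.1);rep("down")
for k in range(16):
    f=r.T@np.array(bot.get_ft_force())[:2]
    d=np.array([.0005 if f[0]>-12 else 0,.0006 if f[1]>-13 else 0])
    if not d.any():break
    q[:2]+=r@d;bot.move_straight(q,speed=.01);bot.sleep(.1);rep(k,(r.T@(q[:2]-O)*1e3).round(1))
bot.sleep(1);rep("held");print(bot.get_grip_width())
```

```text
down None plate xy mm [38.75 38.92] z 17.48 f plate [-6.4 -0.7] 4.4 40.8083
0 [39.7 39.5] plate xy mm [38.75 38.98] z 17.52 f plate [-8.7 -3.2] 5.9 41.1583
1 [40.2 40.1] plate xy mm [38.78 39.04] z 17.55 f plate [-10.9  -5. ] 8.2 41.5083
2 [40.7 40.7] plate xy mm [38.79 39.08] z 17.59 f plate [-12.9  -7.7] 10.6 41.8583
3 [40.7 41.3] plate xy mm [38.76 39.14] z 17.58 f plate [-14.   -9.6] 10.7 42.2083
4 [40.7 41.9] plate xy mm [38.8  39.21] z 17.63 f plate [-14.2 -11. ] 10.5 42.5583
5 [40.7 42.5] plate xy mm [38.82 39.4 ] z 17.68 f plate [-14.2 -14.2] 10.1 42.9083
held None plate xy mm [38.78 39.42] z 17.63 f plate [-14.7 -13.4] 10.8 43.9083
0.5405914945885014
```

y sits 1 mm short of its earlier contact (40.4), so friction may be carrying that force. I'll ease x and z, seat y firmly first, then x.

Run:
```python
from pl import *
t=np.array([.0380,.0395,.0178])
def cmd(n):
    bot.move_straight([*(O+r@t[:2]),t[2]],speed=.01);bot.sleep(.1);rep(n,(t*1e3).round(1));return r.T@np.array(bot.get_ft_force())[:2]
cmd("eased")
for k in range(10):
    t[1]+=.0006
    if cmd("y%d"%k)[1]<-12:break
for k in range(12):
    t[0]+=.0006
    if cmd("x%d"%k)[0]<-13:break
bot.sleep(.5);rep("held")
```

```text
eased [38.  39.5 17.8] plate xy mm [38.32 39.73] z 17.84 f plate [ 0.6 -0.2] -3.5 44.5667
y0 [38.  40.1 17.8] plate xy mm [38.   40.19] z 17.77 f plate [-0.4  0.5] -2.5 44.9167
y1 [38.  40.7 17.8] plate xy mm [38.04 40.42] z 17.81 f plate [ 0.3 -2. ] -4.3 45.2667
y2 [38.  41.3 17.8] plate xy mm [38.05 40.43] z 17.85 f plate [-0.4 -4.6] -3.8 45.6167
y3 [38.  41.9 17.8] plate xy mm [38.04 40.47] z 17.86 f plate [-1.3 -7.6] -2.8 45.9667
y4 [38.  42.5 17.8] plate xy mm [38.04 40.48] z 17.88 f plate [-1.1 -9.4] -3.5 46.3167
y5 [38.  43.1 17.8] plate xy mm [38.07 40.53] z 17.91 f plate [ -1.4 -12.1] -3.9 46.6667
x0 [38.6 43.1 17.8] plate xy mm [38.11 40.53] z 17.87 f plate [ -4.3 -12.6] -1.6 47.0167
x1 [39.2 43.1 17.8] plate xy mm [38.2  40.51] z 17.82 f plate [ -5.2 -12.4] -1.8 47.3667
x2 [39.8 43.1 17.8] plate xy mm [38.3  40.52] z 17.77 f plate [ -7.  -12.7] 2.2 47.7167
x3 [40.4 43.1 17.8] plate xy mm [38.43 40.51] z 17.79 f plate [ -9.2 -12.8] 2.9 48.0667
x4 [41.  43.1 17.8] plate xy mm [38.47 40.51] z 17.78 f plate [-10.9 -12.8] 5.3 48.4167
x5 [41.6 43.1 17.8] plate xy mm [38.7 40.5] z 17.82 f plate [-12.4 -12.6] 7.3 48.7667
x6 [42.2 43.1 17.8] plate xy mm [38.73 40.51] z 17.8 f plate [-15.  -13.4] 9.6 49.1167
held None plate xy mm [38.71 40.53] z 17.78 f plate [-13.5 -13.2] 9.1 49.6167
```

Run:
```python
from pl import *
t=np.array([.0422,.0436,.0188])
def cmd(n):
    bot.move_straight([*(O+r@t[:2]),t[2]],speed=.01);bot.sleep(.1);rep(n,(t*1e3).round(1));return r.T@np.array(bot.get_ft_force())[:2]
cmd("raise")
for k in range(6):
    t[0]+=.0007;t[2]+=.0002
    if cmd("x%d"%k)[0]<-20:break
bot.sleep(.5);rep("held");print(bot.get_grip_width())
p=cam("wrist");s=cam("scene");u=cam("top")
for q,n in((s,"scene"),(u,"top")):
    m=bot.masks_of(q,"bottle")[:1];print(n,[(x["box"],x["p"]) for x in m],[(x["uv"],x["p"]) for x in bot.spot_point(q,"bottle")[:1]])
cv2.imwrite("pics/i.png",cv2.hconcat([p["color"][84:384,100:420,::-1],cv2.resize(s["color"][120:310,80:300,::-1],(440,300),interpolation=cv2.INTER_CUBIC)]))
```

```text
raise [42.2 43.6 18.8] plate xy mm [38.87 40.56] z 18.01 f plate [ -9.9 -15.7] 1.4 49.975
x0 [42.9 43.6 19. ] plate xy mm [38.81 40.55] z 18.0 f plate [-13.5 -15.7] 2.0 50.325
x1 [43.6 43.6 19.2] plate xy mm [38.81 40.56] z 18.0 f plate [-14.9 -16.2] 3.1 50.675
x2 [44.3 43.6 19.4] plate xy mm [38.81 40.56] z 18.04 f plate [-16.8 -15.4] 4.9 51.025
x3 [45.  43.6 19.6] plate xy mm [38.77 40.6 ] z 18.05 f plate [-18.4 -15.5] 5.6 51.375
x4 [45.7 43.6 19.8] plate xy mm [38.8  40.57] z 18.11 f plate [-21.2 -16. ] 7.2 51.725
held None plate xy mm [38.8  40.59] z 18.11 f plate [-20.6 -16.3] 8.3 52.225
0.5452572541478424
scene [([113.7, 224.5, 144.6, 261.1], 0.68)] [([130.5, 251.0], 0.94)]
top [([370.9, 238.0, 402.4, 260.0], 0.79)] [([378.4, 248.0], 0.89)]
```

View pics/i.png

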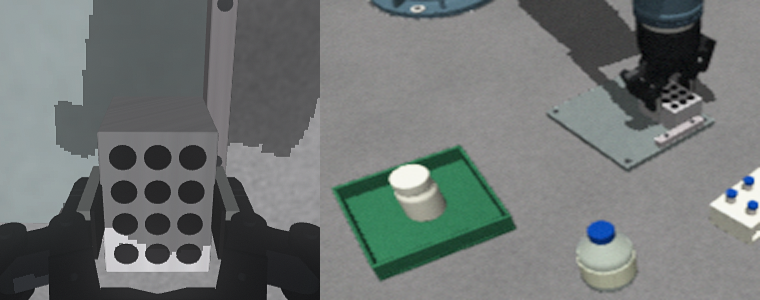

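Both contacts look solid: the position holds within 0.05 mm while the force rises. The bottle is upright in the tray. I'll check the tool's tilt before handing in.

Run:
```python
from pl import *
rep("now");R=np.array(bot.get_eef_rot());print((R-down(yaw+np.pi/2)).round(4).tolist(),bot.get_torque())
t=np.array([.0450,.0436,.0186])
bot.move_straight([*(O+r@t[:2]),t[2]],down(yaw+np.pi/2),speed=.01);bot.sleep(.4);rep("lower")
R=np.array(bot.get_eef_rot());print((R-down(yaw+np.pi/2)).round(4).tolist())
```

```text
now None plate xy mm [38.76 40.61] z 18.09 f plate [-22.  -16.6] 7.3 52.575
[[-0.0224, -0.0022, -0.0003], [-0.0093, -0.0001, 0.002], [0.0003, -0.0083, -0.0228]] [-3.33767693  3.33391048 -0.17310607]
lower None plate xy mm [38.96 40.62] z 17.79 f plate [-21.3 -15.6] 12.6 53.2667
[[-0.0131, -0.0012, -0.0001], [-0.005, -0.0001, 0.0011], [0.0001, -0.0044, -0.0133]]
```

Run:
```python
from pl import *
t=np.array([.0450,.0436,.0198])
bot.move_straight([*(O+r@t[:2]),t[2]],down(yaw+np.pi/2),speed=.01);bot.sleep(.6);rep("final")
R=np.array(bot.get_eef_rot());print((R-down(yaw+np.pi/2)).round(4).tolist(),bot.get_grip_width())
f=np.array(bot.get_ft_force());F=r.T@f[:2]
if F[0]<-15 and F[1]<-12 and abs(R[:2,0]).max()<.03: bot.hand_in();print("handed in")
```

```text
final None plate xy mm [38.97 40.61] z 17.88 f plate [-16.2 -16.6] 1.8 54.1333
[[-0.0129, -0.001, -0.0001], [-0.0049, -0.0001, 0.0009], [0.0001, -0.0043, -0.0131]] 0.5435260165084803
the job is handed in; nothing more can be done
handed in
```

I moved the bottle to the green tray and let go of it, and it stood upright there on the last look. I then set the block on the plate, pressed it against both stops and handed in at 54 s while still holding it. No verdict was reported.

**Last readings:**
- **Push:** about 16 N towards each stop, with only about 5 N downwards.
- **Contact:** each direction stopped moving as the push rose, which I take as firm contact. I could not measure the force on each stop separately from friction.
- **Tilt and grip:** the tool was tilted about 0.014 rad, within the 0.05 rad limit for the block. The grip width was steady, matching the 48 mm block.
- **Bystanders:** I never worked near the jar, rack or flask. I did not measure their positions at the end.

**What went wrong or disagreed:**
- **First block grasp missed:** the jaws closed above the block. The real fingertips end at least 14 mm short of what the data sheet implies, so the bottle had been held by its cap. I confirmed this with a probe towards the bench and gripped the block lower the second time.
- **First press was not seated:** friction held the block about 1 mm short of the long stop, so I eased off and seated that side first.
- **Plate position:** the TCP reads (39.0, 40.6) mm in the plate's frame, against the nominal (38, 39). I put this down to roughly 2 mm of camera calibration error plus the grip offset, because the contacts themselves were firm.

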